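# Put the paint tins and the scraper back on their mats

### The job

Put the shelf in order: stand each of the three paint tins upright in the middle of the round rubber pad of its size (large on large, medium on medium, small on small), setting each down gently, and lay the putty scraper flat on the rubber mat cut to its shape, handle on the handle part and blade on the blade part. Leave the white mixing cup standing where it is.

Things in the scene. Friction and masses are not known exactly. Their poses are not given: they have to be found in the camera images.
- tin_large: the large closed paint tin, plain aluminium, upright cylinder 66 mm in diameter and 85 mm tall, standing on the shelf; origin at the centre of its underside, z up along its axis
- tin_medium: the medium closed paint tin, plain aluminium, upright cylinder 50 mm in diameter and 60 mm tall, standing on the shelf; origin at the centre of its underside, z up along its axis
- tin_small: the small closed paint tin, plain aluminium, upright cylinder 36 mm in diameter and 46 mm tall, standing on the shelf; origin at the centre of its underside, z up along its axis
- pad_large: the large round black rubber pad, 74 mm in diameter (8 mm more than the large tin) and 3 mm thick, fixed flat on the shelf; origin at the centre of its underside, on the shelf surface
- pad_medium: the medium round black rubber pad, 58 mm in diameter (8 mm more than the medium tin) and 3 mm thick, fixed flat on the shelf; origin at the centre of its underside, on the shelf surface
- pad_small: the small round black rubber pad, 44 mm in diameter (8 mm more than the small tin) and 3 mm thick, fixed flat on the shelf; origin at the centre of its underside, on the shelf surface
- scraper: putty scraper lying flat, 180 mm long: wooden handle 100 long, 22 wide, 18 high, then a stainless neck 20 wide and blade 50 wide, 3 mm thick, 6 to 9 mm above the handle's underside. x runs from handle to blade, z up. Origin under the handle at the place to grip, near the centre of mass: handle from x = -70 to +30 mm, blade edge at x = +110 mm
- outline: scraper-shaped black rubber mat, 3 mm thick, fixed on the shelf, 192 mm long: handle part 34 wide, then blade part 62 wide and 80 long. x runs from handle part to blade part. Origin on the shelf surface, mid-width, where the blade's edge belongs, 6 mm inside the broad end. A scraper in place has the same x direction and its origin at x = -110, y = 0, z = 3 mm in this frame
- cup: white ceramic mixing cup standing among the things, 64 mm in diameter at the rim and 65 mm tall, loose, empty; to be left standing where it is; origin at the centre of its underside, z up
Not all that is in view belongs to the job. What is shaped like the tin_medium but orange is not meant.

How it is judged:
By the outcome, as a careful person would: the job done as asked, in the order asked, and still so for the second after the job is handed in, with the robot touching nothing.
It also fails if it takes over 109 s, if anything falls off the work surface, if the arm or the gripper's body presses on something with over 40 N, if the wrist force passes 120 N, or if a joint passes its speed limit or range.

### The arm

A 7-joint arm with a two-finger parallel gripper is mounted at the origin on the work surface. World frame = base frame: x ahead of the robot, y to its left, z up, the work surface at z = 0. Lengths are in m, angles in rad, forces in N, time in s.
With the tool pointing down it reaches from about 0.4 to 0.9 m from the base axis. Payload 5.5 kg.
Tool frame: the origin (TCP) lies midway between the tips of the shut fingers; the grasp point (between the pads) lies 19 mm behind it (manip.grip_depth is the distance from the TCP to the grasp point, in m); z points along the fingers, y is the line along which they close (so a half turn about z gives the same grasp; the last joint's range is limited). The gripper opens to 92 mm and grips with 3 to 60 N. Pads are 19 mm wide; open, the fingers measure 130 mm over their backs; the gripper's body (75 mm by 190 mm) begins 47 mm behind the grasp point.
Start: joints at [-0.867, 0.501, -0.427, 1.55, 0.221, 1.138, -0.21], TCP at [0.277, 0.588, 0.227] pointing down, gripper open.
Joint ranges: [-2.88, 2.88], [-0.31, 2.03], [-1.54, 1.56], [0.2, 2.42], [-1.41, 4.55], [0.19, 2.02], [-2.57, 2.57]. Speed limits (rad/s): [2.57, 2.57, 3.14, 3.14, 3.14, 3.14, 3.14].

### API

Orientations are given as a unit quaternion [x, y, z, w].
In Python, from bench import manip, effector, viewer gives the robot as it stands. Calls block until the motion is done:
- manip.move_pose(position, orientation): joint-space move of the TCP to a pose.
- manip.servo_line(position, ori=None, vel=0.15): straight line of the TCP; ori=None keeps the orientation; vel is the mean speed in m/s.
- manip.movej(angles): joint-space move.
- effector.open_jaws() and effector.close(f_grip=None): open the fingers fully, or close them until they stop; f_grip is the grip in N (None keeps the last).
- manip.sleep(seconds).
- manip.solve_ik(position, orientation): joint angles nearest the present ones, or None.
- viewer.get_image(name): name is "side" or "top" or "wrist"; returns the picture (400x640x3 uint8, red, green, blue); there is no depth.
- viewer.get_calibration(name): a dict with "vfov" (degrees; the focal length in pixels is half the picture's height over the tangent of half this angle, whatever the lens; pixels are square), "cx", "cy" (the principal point, pixels), "dist_coeffs" ([k1, k2, p1, p2, k3] as OpenCV has them; the pictures are not rectified), "eye" and "attitude" of the camera in the world. Camera axes: x right, y down, z forward; pixel columns grow to the right and rows downward; lengths in m; the calibration is good to about 2 mm. A picture is of the moment at which its call begins: read the wrist's pose just before it. get_calibration takes no time and is no camera call; for the wrist camera it gives the pose at the moment of the call.
A pose or a line that the arm cannot do raises manip.PlanningError and nothing moves.
- manip.hand_in(): hands the job in; it is judged then, once.
Readings, each from a call of its own:
- manip.current_clock(): time.
- manip.current_q(): joint angles.
- manip.current_joint_velocities(): joint speeds.
- manip.current_tau(): joint torques, N m.
- manip.current_tool_pos(): TCP position.
- manip.current_tcp_rot(): TCP orientation.
- manip.current_force(): force on the tool from outside, world axes, zero at the start.
- manip.current_wrist_torque(): the same for the moment, N m.
- manip.current_finger_gap(): finger opening in m.
- manip.current_gripper_force(): force on a finger pad.
Only numpy, scipy, OpenCV 4.12 (cv2) and the standard library are available. Lean on these libraries where they do the work, as an engineer would, in place of code of your own. Each camera call takes 0.05 s, during which the arm holds its last target. There are 200 camera calls.

## Working session

There is one attempt and no reset: what is moved stays moved. The work goes in short steps, each a Python script; the robot and the scene stay as the last script left them, time stands still between calls to the robot, and variables do not carry over. Pictures are saved under pics/ and viewed, at most 14 in all, crops included, and the job is handed in when it is done.

```bash
mkdir -p pics; ls; python3 - <<'E'
from bench import manip, effector, viewer
import cv2
for n in ("top","side"):
    im=viewer.get_image(n); cv2.imwrite(f"pics/{n}0.png",im[:,:,::-1]); print(n,viewer.get_calibration(n))
print(viewer.get_calibration("wrist")); print(manip.current_clock(), manip.current_tool_pos(),manip.current_tcp_rot(),manip.grip_depth)
E
```

```text
pics
top {'vfov': 56.093544672591285, 'cx': 321.4349164926117, 'cy': 193.64596284785003, 'dist_coeffs': array([0.01631952, 0.        , 0.        , 0.        , 0.        ]), 'eye': array([0.32732259, 0.00748831, 0.93978199]), 'attitude': array([-0.69305589,  0.71530632, -0.05811141,  0.06806955])}
side {'vfov': 52.16483869953954, 'cx': 320.20599639366, 'cy': 196.78393460514906, 'dist_coeffs': array([-0.04029524,  0.        ,  0.        ,  0.        ,  0.        ]), 'eye': array([ 0.14737791, -0.64622944,  0.62176752]), 'attitude': array([ 0.87271793, -0.22471453,  0.11916802, -0.41673227])}
{'vfov': 65.91046577775566, 'cx': 321.1275121713136, 'cy': 204.0118123760315, 'dist_coeffs': array([-0.0606979,  0.       ,  0.       ,  0.       ,  0.       ]), 'eye': array([0.20104755, 0.62330453, 0.38380918]), 'attitude': array([0.83454744, 0.52832534, 0.08298793, 0.13234767])}
0.1 [0.27710024 0.58727579 0.22576272] [ 2.18590061e-01  9.75816382e-01 -8.50333271e-04 -2.24730408e-04] 0.0188
```

View pics/top0.png

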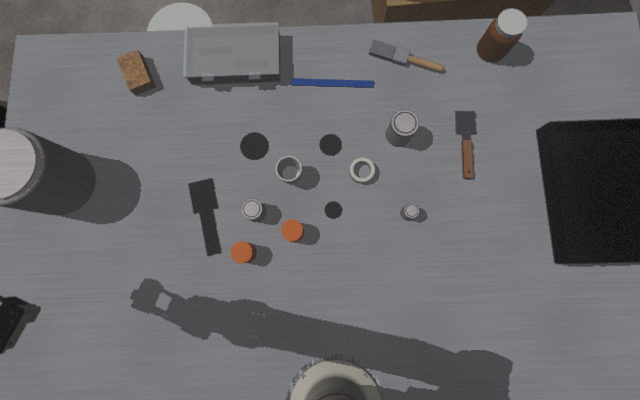

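View pics/side0.png

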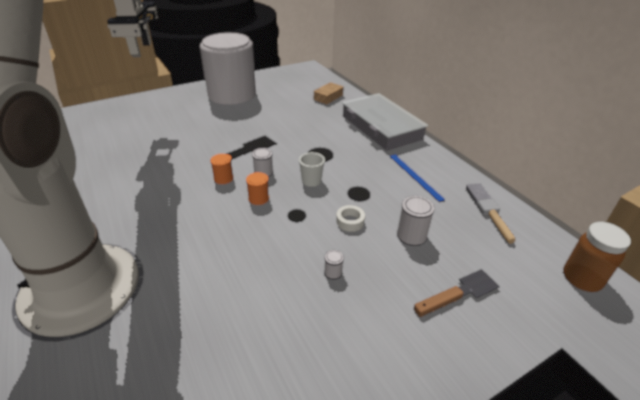

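```bash
cat > h.py <<'E'
from bench import manip, effector, viewer
import cv2, numpy as np
from scipy.spatial.transform import Rotation as R
def K(c):
    f=200/np.tan(np.radians(c["vfov"])/2); return np.array([[f,0,c["cx"]],[0,f,c["cy"]],[0,0,1.]])
def onplane(c,px,z):
    px=np.asarray(px,float).reshape(-1,1,2)
    n=cv2.undistortPoints(px,K(c),c["dist_coeffs"])[:,0]
    d=R.from_quat(c["attitude"]).apply(np.c_[n,np.ones(len(n))])
    e=np.asarray(c["eye"]); return e+d*((z-e[2])/d[:,2])[:,None]
def project(c,P):
    r=R.from_quat(c["attitude"]).inv()
    return cv2.projectPoints(np.asarray(P,float).reshape(-1,3),r.as_rotvec(),-r.apply(c["eye"]),K(c),c["dist_coeffs"])[0][:,0]
def down(yaw):  # tool z down; closing axis y at angle yaw+90deg
    return (R.from_euler("z",yaw)*R.from_quat([1,0,0,0])).as_quat()
def snap(n,tag):
    c=viewer.get_calibration(n); im=viewer.get_image(n)[:,:,::-1].copy()
    cv2.imwrite(f"pics/{tag}.png",im); np.save(f"pics/{tag}.npy",c,allow_pickle=True); return c,im
def load(tag): return np.load(f"pics/{tag}.npy",allow_pickle=True).item(),cv2.imread(f"pics/{tag}.png")
E
python3 - <<'E'
from h import *
c=viewer.get_calibration("wrist"); t=R.from_quat(manip.current_tcp_rot())
print("cam in tool", t.inv().apply(c["eye"]-manip.current_tool_pos()), (t.inv()*R.from_quat(c["attitude"])).as_matrix().round(2))
for p in ([.45,-.1,.36],[.45,.1,.36],[.5,-.1,.3],[.5,.1,.3]):
    for y in (0,90,180,-90): print(p,y,np.round(manip.solve_ik(p,down(np.radians(y))),2) if manip.solve_ik(p,down(np.radians(y))) is not None else None)
E
```

```text
cam in tool [ 8.41655495e-02 -1.36766934e-04 -1.58040841e-01] [[-0.   -0.95 -0.31]
 [ 1.   -0.   -0.  ]
 [-0.   -0.31  0.95]]
[0.45, -0.1, 0.36] 0 [-0.12  0.01  0.28  1.84 -0.    1.29 -1.41]
[0.45, -0.1, 0.36] 90 [-0.01  0.01  0.18  1.84 -0.    1.29  0.16]
[0.45, -0.1, 0.36] 180 [-0.01  0.01  0.17  1.84 -0.    1.29  1.73]
[0.45, -0.1, 0.36] -90 None
[0.45, 0.1, 0.36] 0 [-0.42  0.01  0.14  1.84 -0.    1.29 -1.85]
[0.45, 0.1, 0.36] 90 [-0.23  0.02 -0.05  1.83  0.    1.29 -0.28]
[0.45, 0.1, 0.36] 180 [-0.04  0.02 -0.24  1.83  0.01  1.29  1.29]
[0.45, 0.1, 0.36] -90 None
[0.5, -0.1, 0.3] 0 [-0.1   0.15  0.28  1.83 -0.04  1.17 -1.38]
[0.5, -0.1, 0.3] 90 [ 0.01  0.15  0.15  1.82 -0.02  1.17  0.17]
[0.5, -0.1, 0.3] 180 [ 0.08  0.15  0.08  1.82 -0.01  1.17  1.73]
[0.5, -0.1, 0.3] -90 [-0.93  0.4   1.38  1.85 -0.42  1.24 -2.57]
[0.5, 0.1, 0.3] 0 [-0.41  0.15  0.18  1.83 -0.03  1.17 -1.79]
[0.5, 0.1, 0.3] 90 [-0.2   0.15 -0.06  1.82  0.01  1.17 -0.26]
[0.5, 0.1, 0.3] 180 [-0.    0.16 -0.27  1.81  0.05  1.18  1.28]
[0.5, 0.1, 0.3] -90 [ 0.78  0.4  -1.29  1.79  0.4   1.26  2.53]
```

```bash
python3 - <<'E'
from h import *
for y,t in ((180,"wB"),(0,"wA")):
    manip.move_pose([.43,-.03,.34],down(np.radians(y))); manip.sleep(.3); snap("wrist",t)
print(manip.current_clock())
a=cv2.imread("pics/top0.png"); b=a[30:190,360:500]
cv2.imwrite("pics/crop.png",cv2.resize(b,None,fx=3,fy=3,interpolation=cv2.INTER_CUBIC))
E
```

```text
5.7167
```

View pics/wA.png

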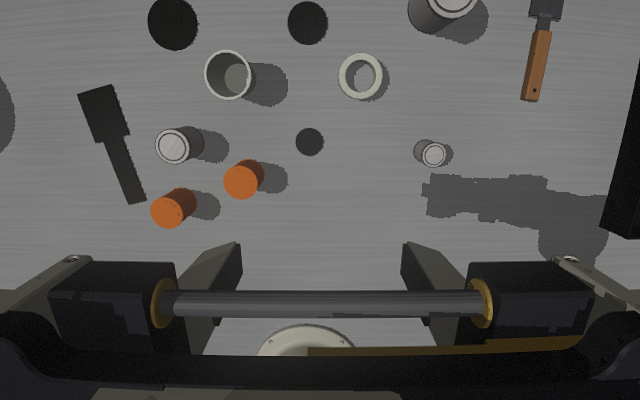

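View pics/wB.png

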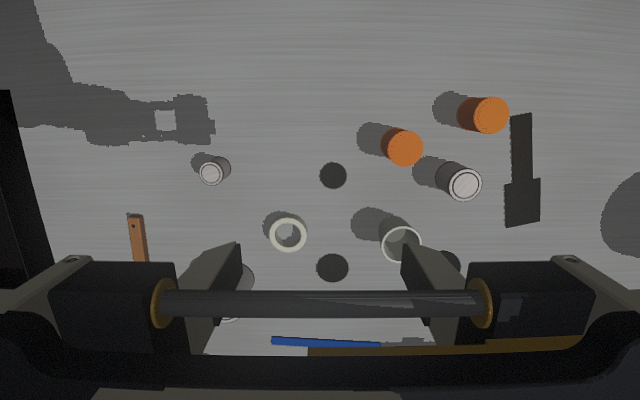

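```bash
python3 - <<'E'
from h import *
for x,y,t in ((.47,0,"wC"),(.6,180,"wD")):
    manip.move_pose([x,-.05,.34],down(np.radians(y))); manip.sleep(.3); snap("wrist",t)
print(manip.current_clock())
E
```

```text
9.2917
```

View pics/wC.png

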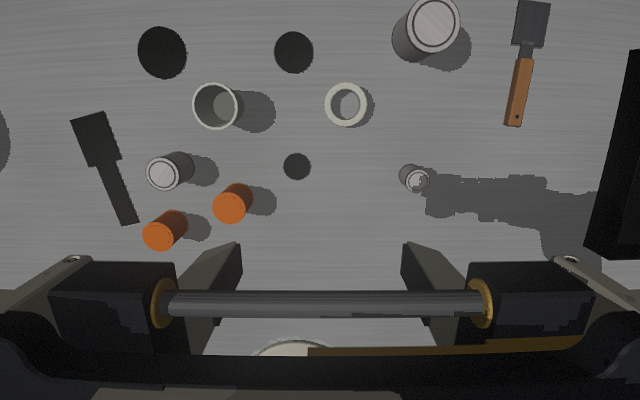

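View pics/wD.png

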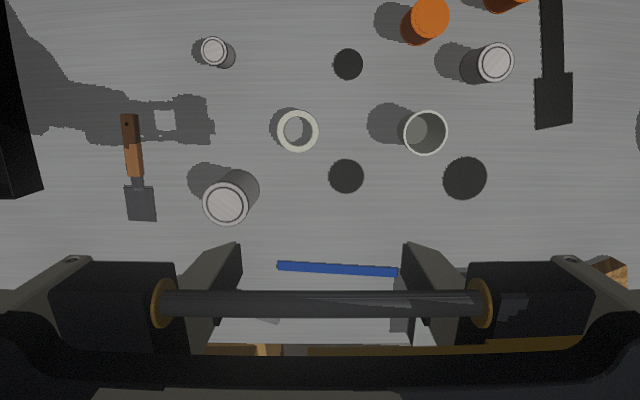

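```bash
cat > det.py <<'E'
from h import *
def blob(mask,p):
    n,l,s,ce=cv2.connectedComponentsWithStats(mask.astype(np.uint8),connectivity=4)
    x,y=map(int,p); k=l[y,x]
    if k==0:return None
    return max(cv2.findContours((l==k).astype(np.uint8),cv2.RETR_EXTERNAL,cv2.CHAIN_APPROX_NONE)[0],key=cv2.contourArea)[:,0].astype(float)
def circ(c,cnt,z):
    P=onplane(c,cnt,z)[:,:2]; m=cv2.moments((P*1e4).astype(np.int32)); ctr=np.array([m["m10"],m["m01"]])/m["m00"]/1e4
    return ctr,2*np.sqrt(m["m00"]/np.pi)/1e4
seeds={"pad_large":((162,52),(465,178)),"pad_medium":((294,52),(346,176)),"pad_small":((297,166),(348,64)),
"tin_large":((433,24),(227,203)),"tin_medium":((164,172),(496,62)),"tin_small":((418,180),(213,51)),"orange1":((230,208),(430,17)),"orange2":((158,237),None)}
H={"tin_large":.085,"tin_medium":.06,"tin_small":.046,"orange1":.06,"orange2":.06}
E
python3 - <<'E'
from det import *
for n,s in seeds.items():
  for t,p in zip(("wC","wD"),s):
    if p is None: continue
    c,im=load(t); g=cv2.cvtColor(im,cv2.COLOR_BGR2GRAY)
    if n.startswith("orange"):
        hsv=cv2.cvtColor(im,cv2.COLOR_BGR2HSV); m=(hsv[...,1]>120)&(hsv[...,2]>150)
        cn=blob(m,p); print(n,t,cn is not None and circ(c,cn,.06))
    elif n.startswith("pad"): cn=blob(g<58,p); print(n,t,cn is not None and circ(c,cn,.003))
    else:
        print(n,t,"px",g[p[1],p[0]-22:p[0]+23])
        for th in (130,140,150,160):
            cn=blob(g>th,p)
            if cn is not None: print(th,circ(c,cn,H[n]))
E
```

```text
pad_large wC (array([0.63216301, 0.18834174]), np.float64(0.07276300367008438))
pad_large wD (array([0.63180866, 0.18825764]), np.float64(0.07134944107792865))
pad_medium wC (array([ 0.62863933, -0.0098128 ]), np.float64(0.05576351206774418))
pad_medium wD (array([ 0.62837238, -0.00984644]), np.float64(0.054427074075182304))
pad_small wC (array([ 0.45778641, -0.01042334]), np.float64(0.040918644480452106))
pad_small wD (array([ 0.45752992, -0.01018759]), np.float64(0.04184895013719571))
tin_large wC px [123  62  56 132 150 147 149 149 151 149 151 151 150 150 148 151 150 152
 153 154 150 148 146 147 147 146 146 148 151 151 150 147 147 145 144 143
 145 144 147 149 151 152 126  54  96]
130 (array([ 0.65041147, -0.18740666]), np.float64(0.04723294646421903))
140 (array([ 0.65038115, -0.18741177]), np.float64(0.046600693504548256))
tin_large wD px [141  75 118 159 153 151 150 151 151 153 154 155 157 155 154 153 152 152
 152 154 156 158 158 156 155 155 155 155 156 156 155 156 155 155 154 155
 123  66 103 155 153 153 138  61  94]
130 (array([ 0.65053193, -0.18732254]), np.float64(0.04695433
[... 1360 characters left out ...]
19145756]), np.float64(0.011139851535259015))
tin_small wD px [ 94  71  78  73  79  76  75  75  73  95 161 141 101 157 153 152 152 153
 154 152 153 153 153 153 155 154 158 160 161 162 162 160  84 118 157 120
  54  87  98  97  95  98  86  79 115]
130 (array([ 0.44365664, -0.1962783 ]), np.float64(0.02488082460144679))
140 (array([ 0.443768  , -0.19633367]), np.float64(0.024554500357697472))
150 (array([ 0.4434528 , -0.19632745]), np.float64(0.023878753428911402))
orange1 wC (array([0.40543748, 0.08971772]), np.float64(0.0484981251532955))
orange1 wD (array([0.40683917, 0.08968676]), np.float64(0.047777564680400134))
orange2 wC (array([0.35819415, 0.20828925]), np.float64(0.04829950544528601))
```

```bash
python3 - <<'E'
from det import *
def axis(P):
    m=cv2.moments((P*1e4).astype(np.int32)); ctr=np.array([m["m10"],m["m01"]])/m["m00"]/1e4
    return ctr,.5*np.arctan2(2*m["mu11"],m["mu20"]-m["mu02"])
def ext(P,ctr,a):
    u=np.array([np.cos(a),np.sin(a)]);v=np.array([-u[1],u[0]]);d=P-ctr
    return np.round([(d@u).min(),(d@u).max(),(d@v).min(),(d@v).max()],4)
for t,pm,ph,pb,pc in (("wC",(98,140),(519,90),(529,25),(197,105)),("wD",None,(133,150),(140,203),(445,132))):
    c,im=load(t); g=cv2.cvtColor(im,cv2.COLOR_BGR2GRAY); hsv=cv2.cvtColor(im,cv2.COLOR_BGR2HSV)
    print(t)
    if pm:
        P=onplane(c,blob(g<58,pm),.003)[:,:2]; ctr,a=axis(P); print("mat",ctr,np.degrees(a),ext(P,ctr,a))
    print("hsv handle",hsv[ph[1],ph[0]],"blade",hsv[pb[1],pb[0]],g[pb[1],pb[0]-25:pb[0]+26])
    P=onplane(c,blob(hsv[...,1]>90,ph),.018)[:,:2]; ctr,a=axis(P); print("handle",ctr,np.degrees(a),ext(P,ctr,a))
    cb=blob((g<88)&(hsv[...,1]<90),pb)
    if cb is not None: P=onplane(c,cb,.009)[:,:2]; cb_,a2=axis(P); print("blade",cb_,np.degrees(a2),ext(P,cb_,a),np.degrees(np.arctan2(*(cb_-ctr)[::-1])))
    cc=blob(g>140,pc) ; k=project(c,[[.57,.13,.065]]); print("cup?",k)
    m=(g>150).astype(np.uint8)
    n,l,s,ce=cv2.connectedComponentsWithStats(m)
    for i in range(1,n):
        if s[i,2]>30 and s[i,2]<70 and s[i,3]>30 and s[i,1]<220:
            cn=max(cv2.findContours((l==i).astype(np.uint8),cv2.RETR_EXTERNAL,cv2.CHAIN_APPROX_NONE)[0],key=len)[:,0].astype(float)
            print("bright",s[i],[circ(c,cn,z) for z in (.065,.025)])
E
```

```text
wC
mat [0.46483375 0.3098265 ] 12.06357740952949 [-0.1102  0.0811 -0.0321  0.0319]
hsv handle [ 13 133 119] blade [110  13  61] [124 123 123 122 122 123 120 123 123 119  52  49  61  60  58  59  58  60
  59  56  58  60  58  58  57  59  59  59  56  59  59  57  57  62  57  56
  56  56  55  56  57  56  53 119 122 122 123 122 122 123 122]
handle [ 0.57505652 -0.34910579] -3.408100292261996 [-0.0491  0.0495 -0.0144  0.0145]
blade [ 0.66917978 -0.35867092] -3.640995494143894 [-0.045   0.0355 -0.0264  0.0262] -5.802670637479365
cup? [[187.02477308  93.6037872 ]]
bright [192  82  45  48 271] [(array([0.55316095, 0.09460831]), np.float64(0.060848467792589386)), (array([0.553149  , 0.10795341]), np.float64(0.06646613059274736))]
bright [325  82  41  44 646] [(array([ 0.55424094, -0.08258573]), np.float64(0.054996418095265745)), (array([ 0.55432116, -0.0856198 ]), np.float64(0.06007593900480099))]
bright [147 159  31  31 121] [(array([0.4640304 , 0.17529686]), np.float64(0.01076759921911955)), (array([0.45567784, 0.19618021]), np.float64(0.011796825091504632))]
wD
hsv handle [ 13 136 126] blade 
[... 418 characters left out ...]
[[449.09416741 145.42358906]]
bright [479  43  34  38 215] [(array([0.45923821, 0.1811791 ]), np.float64(0.04593120034416428)), (array([0.45401936, 0.20254265]), np.float64(0.050184718955798624))]
bright [277 110  42  43 650] [(array([ 0.5509838, -0.0826499]), np.float64(0.05569594299607776)), (array([ 0.55423888, -0.08566871]), np.float64(0.06085286183339758))]
bright [404 110  44  46 297] [(array([0.5530042 , 0.09463293]), np.float64(0.06123643150747711)), (array([0.55645362, 0.10800217]), np.float64(0.06690108601233825))]
bright [208 189  34  31 755] [(array([ 0.65691622, -0.19392072]), np.float64(0.04768353330028549)), (array([ 0.66993923, -0.20720276]), np.float64(0.05207210065729488))]
```

```bash
cat > act.py <<'E'
from det import *
def fz(): return np.mean([manip.current_force()[2] for _ in range(3)])
def goto(p,q,vel):
    """line, then one correction of the steady tracking error"""
    p=np.array(p); manip.servo_line(p,q,vel); manip.sleep(.15)
    e=p-manip.current_tool_pos()
    if np.linalg.norm(e)>.0004: manip.servo_line(p+e,q,.03); manip.sleep(.15)
    return p+e, p-manip.current_tool_pos()
def pick(xy,z,yaw,F,safe=.16):
    q=down(yaw); effector.open_jaws()
    manip.move_pose([*xy,safe],q); cmd,e=goto([*xy,z],q,.15)
    print("pick err mm",np.round(e*1e3,2))
    effector.close(F); manip.sleep(.2)
    print("gap",manip.current_finger_gap(),"F",manip.current_gripper_force(),"tcp",np.round(manip.current_tool_pos(),4))
    manip.servo_line([*xy,z+.11],q,.15); manip.sleep(.2)
    print("lifted gap",manip.current_finger_gap(),"fz",fz())
def place(xy,z,yaw,safe=.16):
    q=down(yaw); manip.servo_line([*xy,z+.11],q,.25)
    cmd,e=goto([*xy,z+.004],q,.12); print("place err mm",np.round(e*1e3,2))
    f0=fz(); k=0
    while k<16:
        k+=1; cmd=cmd-[0,0,.0005]; manip.servo_line(cmd,q,.01); manip.sleep(.05)
        if fz()-f0>1.0: break
    print("contact",k,"dF",fz()-f0,"tcp",np.round(manip.current_tool_pos(),4))
    effector.open_jaws(); manip.sleep(.2)
    manip.servo_line([*xy,z+.11],q,.15); print("t",manip.current_clock())
E
python3 - <<'E'
from act import *
for p,y in (([.6505,-.1874,.041],180),([.632,.1883,.16],180),([.4585,.1845,.02],180),([.6285,-.01,.02],180),([.4436,-.1963,.011],180),([.4577,-.0103,.011],180),([.595,-.3535,.003],176),([.4313,.3026,.006],192.06),([.4313,.3026,.006],12)):
    r=manip.solve_ik(p,down(np.radians(y))); print(p,y,None if r is None else np.round(r,2))
pick([.6505,-.1874],.041,np.pi,30)
place([.632,.1883],.044,np.pi)
c,im=snap("wrist","afterL"); snap("side","sideL")
E
```

```text
[0.6505, -0.1874, 0.041] 180 [ 0.87  0.98 -1.    1.58  0.9   1.1   1.2 ]
[0.632, 0.1883, 0.16] 180 [ 0.35  0.81 -1.07  1.57  0.75  1.22  0.71]
[0.4585, 0.1845, 0.02] 180 [ 0.26  0.71 -0.87  2.06  0.81  0.76  0.45]
[0.6285, -0.01, 0.02] 180 [ 0.63  0.93 -0.96  1.72  0.9   1.    0.89]
[0.4436, -0.1963, 0.011] 180 [ 1.11  0.76 -0.94  2.08  0.9   0.78  1.17]
[0.4577, -0.0103, 0.011] 180 [ 0.72  0.71 -0.92  2.14  0.88  0.73  0.77]
[0.595, -0.3535, 0.003] 176 [ 1.08  1.04 -0.95  1.54  0.93  1.06  1.39]
[0.4313, 0.3026, 0.006] 192.06 [ 0.    0.77 -0.86  1.98  0.84  0.79  0.42]
[0.4313, 0.3026, 0.006] 12 [-0.3   0.63 -0.45  1.99  0.45  0.62 -2.41]
pick err mm [ 0.93 -0.03  1.38]
gap 0.06533158727752235 F 29.999971389770508 tcp [ 0.6496 -0.1872  0.0396]
lifted gap 0.06593804183760914 fz -2.8713827398769793
place err mm [0.68 0.32 1.06]
contact 9 dF 2.453875548594783 tcp [0.6314 0.1881 0.0426]
t 21.4417
```

```bash
python3 - <<'E'
from act import *
pick([.4585,.1845],.022,np.pi,25)
place([.6285,-.0098],.025,np.pi)
pick([.4436,-.1963],.013,np.pi,20)
place([.4577,-.0103],.016,np.pi)
manip.move_pose([.6,-.05,.34],down(np.pi)); manip.sleep(.3); snap("wrist","wE"); print(manip.current_clock())
E
```

```text
pick err mm [0.66 0.24 0.71]
gap 0.04952587587332697 F 25.000033378601074 tcp [0.4577 0.1843 0.0212]
lifted gap 0.049514476086991464 fz -1.9255689136964727
place err mm [0.72 0.09 0.94]
contact 8 dF 2.4236838732962207 tcp [ 0.6278 -0.0098  0.0242]
t 33.2417
pick err mm [ 0.58 -0.28  0.68]
gap 0.035471552297831194 F 19.99999165534973 tcp [ 0.443  -0.1959  0.0123]
lifted gap 0.03532364229182193 fz -0.9241933610868346
place err mm [ 0.55 -0.09  0.56]
contact 9 dF 5.915526478584052 tcp [ 0.4572 -0.0102  0.0152]
t 45.6833
47.05
```

View pics/wE.png

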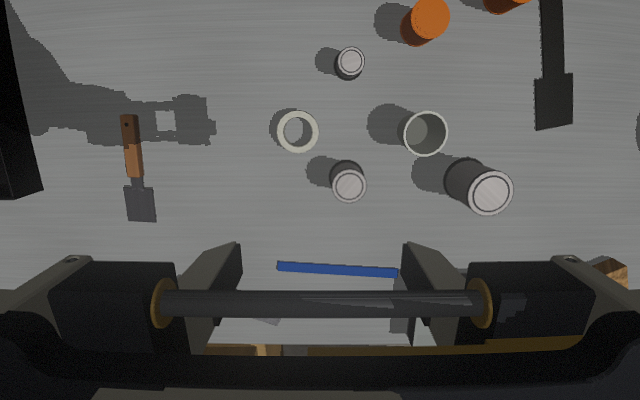

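```bash
sed -i 's/z+.11\]/z+.14]/' act.py; python3 - <<'E'
from act import *
c,im=load("wE"); g=cv2.cvtColor(im,cv2.COLOR_BGR2GRAY)
for n,p,z,t in (("L",(490,192),.088,(.632,.1883)),("M",(349,185),.063,(.6285,-.0098)),("S",(351,61),.049,(.4577,-.0103))):
    ctr,d=circ(c,blob(g>140,p),z); print(n,ctr,d,"off mm",np.round((ctr-t)*1e3,2))
pick([.595,-.3535],.0045,np.radians(176.1),30)
place([.4313,.3026],.0075,np.radians(192.06))
manip.move_pose([.45,.2,.34],down(0)); manip.sleep(.3); snap("wrist","wF"); print(manip.current_clock())
E
```

```text
L [0.63273025 0.18840827] 0.046705834173013445 off mm [0.73 0.11]
M [ 0.62846854 -0.00975264] 0.03419156453257048 off mm [-0.03  0.05]
S [ 0.45788754 -0.01000064] 0.024447448555868903 off mm [0.19 0.3 ]
pick err mm [ 0.74 -0.39  1.19]
gap 0.02167197283239668 F 29.994158148765564 tcp [ 0.5943 -0.3532  0.0033]
lifted gap 0.021775409216290748 fz -0.727427612830998
place err mm [0.43 0.27 0.63]
contact 10 dF 6.236281850745155 tcp [0.4308 0.3024 0.0061]
t 63.0833
65.5
```

View pics/wF.png

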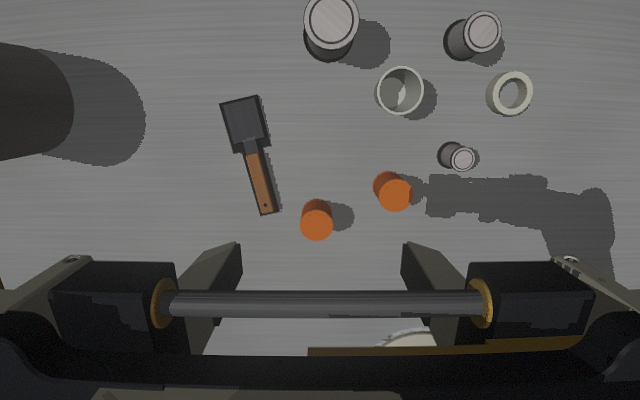

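```bash
python3 - <<'E'
from det import *
c,im=load("wF"); hsv=cv2.cvtColor(im,cv2.COLOR_BGR2HSV); g=cv2.cvtColor(im,cv2.COLOR_BGR2GRAY)
a=np.radians(12.06);u=np.array([np.cos(a),np.sin(a)]);v=np.array([-u[1],u[0]]);o=np.array([.4648,.3098])+.0757*u
print(g[125,210:280])
for n,m,p,z in (("blade",(g>45)&(g<80)&(hsv[...,1]<60),(243,120),.012),("handle",hsv[...,1]>90,(258,175),.021)):
    cn=blob(m,p)
    if cn is None: print(n,"none");continue
    P=onplane(c,cn,z)[:,:2]; x=(P-o)@u;y=(P-o)@v
    b=cv2.minAreaRect((P*1e4).astype(np.float32)); print(n,"x",x.min(),x.max(),"y",y.min(),y.max(),b)
    if n=="blade":
        for lo,hi in ((-.05,-.03),(-.02,-.005)):
            k=(x>lo)&(x<hi); print(lo,y[k].min(),y[k].max())
    else:
        for lo,hi in ((-.17,-.13),(-.12,-.09)):
            k=(x>lo)&(x<hi); print(lo,y[k].min(),y[k].max(),"left edge med",np.median(y[k&(y>np.median(y[k]))]))
i=im[80:230,190:310]; cv2.imwrite("pics/zoom.png",cv2.resize(i,None,fx=4,fy=4,interpolation=cv2.INTER_CUBIC))
E
```

```text
[124 123 124 124 122 123 125 123 123 122 124 123 126 127 113  63  40  47
  57  67  68  68  66  65  62  65  65  67  67  67  64  66  67  65  67  64
  64  65  65  67  67  66  66  68  63  65  65  64  66  64  68  51  39  40
  38  54  80  77 132 126 127 127 128 128 128 126 128 129 128 127]
blade x -0.07981661287306724 0.0020802681851063492 y -0.02581195446145518 0.026208260641171502 ((5008.30126953125, 3177.431884765625), (819.4611206054688, 518.4356079101562), 11.843198776245117)
-0.05 -0.025465155453333152 0.02594956557019391
-0.02 -0.025746265579991698 0.02535587194170214
handle x -0.1779544052259718 -0.07855734993208972 y -0.011285401804093965 0.010689351897969122 ((4134.630859375, 2985.425048828125), (993.8757934570312, 219.16209411621094), 11.99875259399414)
-0.17 -0.011000168844886967 0.010689351897969122 left edge med 0.009816475104454447
-0.12 -0.011138372117542664 0.010158016420390608 left edge med 0.009358695984144716
```

View pics/zoom.png

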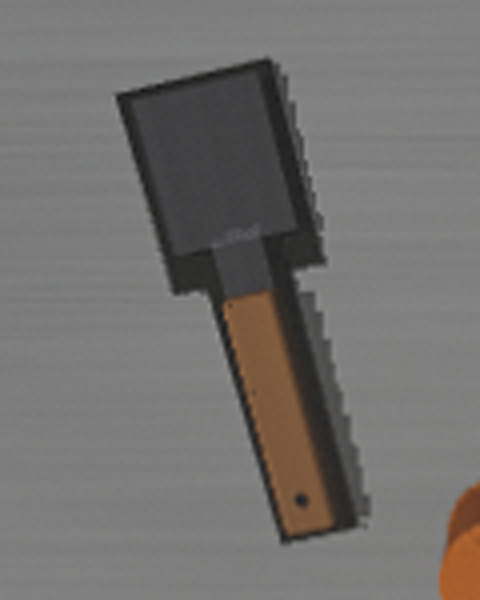

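The zoom shows the blade and handle both inside the mat, about 1 mm off lengthwise and 0 mm sideways. In the wrist view, the cup is upright and the tins are within 1 mm of their pad centres.

```bash
python3 - <<'E'
from bench import manip
print(manip.hand_in(), manip.current_clock())
E
```

```text
the job is handed in; nothing more can be done
the job is handed in; nothing more can be done
```

The job is handed in at about 66 s of the 109 s allowed: the three tins stand within 1 mm of their pad centres, the scraper lies on its mat about 1–2 mm off lengthwise, and the cup was not touched.

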